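Prop the riser's leaf with the right spacer and park the case

TASK

Of the three aluminium spacers, find the one whose height just fits under the level oak leaf of the desk riser; stand it upright under the middle of the leaf's free edge, square to the edge with about half its length underneath, and let go. Then set the charcoal case gently, flat and the right way up, on the middle of the leaf, so that the propped leaf stays level. Never let the leaf sag, and leave the other two spacers, the tumbler and the headshell where they are.

Things in the scene. Friction and masses are not known exactly. Their poses are not given: they have to be found in the camera images.
- stand: fixed oak desk riser: block 90 mm deep, 240 wide, 64.5 high, with a hinged oak leaf on its robot side. Origin: on the desk, plumb under the middle of the leaf's free edge (nearest the robot). x points in under the leaf (leaf from x = 0 to 190 mm, block front at 193), y along the free edge, z up. The space under the leaf is open at front and sides
- leaf_mid (a point): middle of the leaf's top face, 95 mm in from its free edge. The leaf is 16 mm thick, 190 mm deep, 220 wide; when level its underside is 48.5 mm and its top 64.5 mm above the desk
- leaf (a joint): sag of the leaf about its rear hinge in rad: 0 = level (an end stop, it cannot rise), positive = free edge down (0.01 rad lowers the edge by 1.9 mm). A weak spring just carries the bare leaf; unpropped, it sags under the case
- spacer_low: offcut of plain aluminium box section, open-ended, 110 mm long (x axis), 40 wide (y), 36 high (z), 5 mm walls, about 0.22 kg. Origin: centre of its underside
- spacer_mid: the same box section, 110 mm long (x), 40 wide (y), but 46 high (z), 5 mm walls, about 0.22 kg. Origin: centre of its underside
- spacer_high: the same box section, 110 mm long (x), 40 wide (y), but 56 high (z), 5 mm walls, about 0.22 kg. Origin: centre of its underside
- case: closed charcoal plastic parts case with a push-button latch on one long side, 56 mm (x) by 140 mm (y) by 40 mm high (z), about 0.5 kg. Origin: centre of its underside; z up
- tumbler: bystander: clear glass tumbler, 72 mm across, 95 mm high, upright. Origin: centre of its underside
- headshell: bystander: aluminium headshell with a yellow cartridge body under it, about 77 mm long (x), 22 mm wide, 28 mm high. Origin: desk level under its plate's centre
Not all that is in view belongs to the job. Several things look just like the case: the one meant starts farthest to the robot's right.

How it is judged:
On the way, in this order (a step that is already met when the one before it is completed fails the run):
1. the 46 mm spacer stands released under the free edge, square and about half under, with the case not yet on the riser (x of spacer_mid in the frame of stand between -0.035 and 0.035 m and y of spacer_mid in the frame of stand between -0.03 and 0.03 m and angle between the x axis of spacer_mid and the x axis of stand, either way round below 0.2 rad and angle between spacer_mid's own z axis and vertical below 0.06 rad and height (world z) of spacer_mid below 0.006 m and contact force between case and stand below 0.05 N and linear speed of spacer_mid below 0.02 m/s and contact force between spacer_mid and the fingers below 0.5 N), for 0.2 s.
2. the case rests on the middle of the leaf (horizontal distance between case and leaf_mid below 0.04 m and height (world z) of case above 0.055 m and angle between case's own z axis and vertical below 0.1 rad and contact force between case and stand above 1 N), for 0.2 s.
At the end, for the whole second after the job is handed in: 46 mm spacer upright, centre within 35 mm of the leaf's free edge and 30 mm of its middle, square within 0.2 rad; case upright (0.1 rad) on the leaf within 40 mm of its middle; leaf sag under 0.03 rad; both at rest and released, other things not moved over 30 mm (all of step 2 and x of spacer_mid in the frame of stand between -0.035 and 0.035 m and y of spacer_mid in the frame of stand between -0.03 and 0.03 m and angle between the x axis of spacer_mid and the x axis of stand, either way round below 0.2 rad and angle between spacer_mid's own z axis and vertical below 0.06 rad and height (world z) of spacer_mid below 0.006 m and linear speed of each of spacer_mid, case below 0.02 m/s and value of joint leaf below 0.03 rad); the robot touches nothing.
It fails at once if the leaf sags more than 0.1 rad (value of joint leaf above 0.1 rad).
It fails at once if the case is dropped or slammed onto the riser (falls free, or meets it, at over 0.3 m/s) (horizontal distance between case and leaf_mid below 0.12 m and linear speed of case above 0.3 m/s and (contact force between case and the fingers below 0.1 N or contact force between case and stand above 1 N)).
It fails at once if one of the other spacers or bystanders is moved by more than 30 mm (distance of any of spacer_low, spacer_high, tumbler, headshell from where it was at the start of the episode above 0.03 m).
It fails at once if the tumbler is tipped (angle between tumbler's own z axis and vertical above 0.3 rad).
It also fails if it takes over 64 s, if anything falls off the work surface, if the arm or the gripper's body presses on something with over 40 N, if the wrist force passes 120 N, or if a joint passes its speed limit or range.

ROBOT

A 7-joint arm with a two-finger parallel gripper is mounted at the origin on the work surface. World frame = base frame: x ahead of the robot, y to its left, z up, the work surface at z = 0. Lengths are in m, angles in rad, forces in N, time in s.
With the tool pointing down it reaches from about 0.425 to 0.875 m from the base axis. Payload 8.4 kg.
Tool frame: the origin (TCP) lies on the centre line of the jaws, within the pads' length; the fingertips stand 25 mm ahead of it and the grasp point (between the pads) lies 6 mm ahead of it (tips_ahead is the distance from the TCP to the fingertips, in m); z points along the fingers, y is the direction in which the jaws open and shut (so a half turn about z gives the same grasp; the last joint's range is limited). The gripper opens to 85 mm and grips with 20 to 120 N. Pads are 22 mm wide; open, the fingers measure 114 mm over their backs; the gripper's body (76 mm by 85 mm) begins 54 mm behind the grasp point. The pads swing forward as they close: fully open they stand 13 mm farther back than shut.
Start: joints at [1.246, 0.333, 0.04, 1.465, -0.013, 1.343, -0.059], TCP at [0.146, -0.633, 0.256] pointing down, gripper open.
Joint ranges: [-2.58, 2.58], [-0.38, 2.09], [-1.3, 1.39], [0.25, 2.4], [-1.5, 4.64], [0.08, 2.09], [-2.65, 2.65]. Speed limits (rad/s): [2.22, 2.22, 2.79, 2.79, 3.14, 3.14, 3.14].

INTERFACE

Orientations are given as [roll, pitch, yaw] about the fixed x, y, z axes, in that order (R = Rz(yaw) Ry(pitch) Rx(roll)).
In Python, from plant import sense, grab_frame, job_done, tips_ahead gives the robot as it stands.
- The arm moves only by the tool apply_moves, never from a script. Its argument "increments" is a list of rows, each a list of 7 numbers: the shift along the tool's x, y, z in cm, then the turn, a rotation vector about the tool's x, y, z in rad, then the finger opening in cm, from 0 to 8.54. A call has 1 to 10 rows; each row shifts and turns the commanded pose from where the row before left it, along the tool's axes as they then stand; what a row does not reach is not made up. A row lasts 1/12 s, in which the tool goes at most 41.7 mm and 7.16 degrees, less where a joint would pass 70% of its speed; a pose out of reach is approached as far as the arm can. A call is refused whole if a number of a shift passes 4.17 or a number of a turn 0.125, either way. A call with a gripper value outside its range is refused whole. The fingers move at their own pace and stop on an object; the grip force is fixed at half the most. Time passes only in rows, so rows that do not move let the fingers close. It gives the time, the measured TCP pose, the force and the opening at its end, in the units of the state.
- sense(): the state, without advancing time (a new reading comes with each control period).
- grab_frame(name): name is "scene" or "top"; returns a dict with "img" (384x512x3 uint8, red, green, blue), "z_map" (384x512 float32, m along the optical axis (not along the pixel's ray), 0 where there is no reading), "K" (3x3 intrinsics, pixels), "dist" ([k1, k2, p1, p2, k3] as OpenCV has them; the pictures are not rectified), "xyz" and "attitude" of the camera in the world. Camera axes: x right, y down, z forward; pixel columns grow to the right and rows downward; lengths in m; the calibration is good to about 2 mm. A picture is of the moment at which its call begins.
- job_done(): hands the job in, once; it reports no verdict.
The state is a dict: "time": time; "joint_positions": joint angles; "qd": joint speeds; "effort": joint torques, N m; "eef_pos": TCP position; "orientation": TCP orientation; "contact_force": force on the tool from outside, world axes, zero at the start; "torque": the same for the moment, N m; "gripper_width": finger opening in m.
Only numpy, scipy, OpenCV 4.12 (cv2) and the standard library are available. Lean on these libraries where they do the work, as an engineer would, in place of code of your own. Each camera call takes 0.05 s, during which the arm holds its last target. There are 200 camera calls.

## Working session

There is one attempt and no reset: what is moved stays moved. The work goes in short steps, Python scripts to look and compute and a tool call to move; the robot and the scene stay as the last step left them, time stands still between calls to the robot, and variables do not carry over. Pictures are saved under pics/ and viewed, about 8 in all and at most 12, crops included, and the job is handed in when it is done.

Besides the shell and the picture viewer there is one more tool, called by a JSON object that holds its "fn" and its "kwargs". apply_moves: Moves the arm, as the interface text tells. Its arguments: {"type":"object","properties":{"increments":{"type":"array"}},"required":["increments"]}

```bash
mkdir -p pics; cat > h.py <<'E'
import numpy as np, cv2
from scipy.spatial.transform import Rotation as R
from plant import sense, grab_frame, job_done, tips_ahead
def grab(name,f):
    d=grab_frame(name); cv2.imwrite(f'pics/{f}.png',d['img'][:,:,::-1]); np.savez(f'pics/{f}.npz',**{k:v for k,v in d.items()}); return d
def cloud(d):
    h,w=d['z_map'].shape; u,v=np.meshgrid(np.arange(w),np.arange(h))
    p=cv2.undistortPoints(np.stack([u,v],-1).reshape(-1,1,2).astype(float),np.array(d['K']),np.array(d['dist'])).reshape(h,w,2)
    z=d['z_map'][...,None]; c=np.concatenate([p*z,z],-1)
    return c@rot(d).T+np.array(d['xyz'])
def rot(d):
    a=np.array(d['attitude'],float)
    return a if a.shape==(3,3) else R.from_euler('xyz',a).as_matrix() if a.size==3 else R.from_quat(a).as_matrix()
def load(f): return dict(np.load(f'pics/{f}.npz'))
E
python3 - <<'E'
from h import *
for n in('scene','top'):
    d=grab(n,n+'0'); print(n,d['xyz'],d['attitude'],d['K'],d['dist']); 
    P=cloud(d); np.save(f'pics/{n}0P.npy',P); print([P[v,u].round(3) for v,u in((100,100),(200,256),(300,400),(350,100))])
print(sense(),tips_ahead)
a=cv2.imread('pics/scene0.png');b=cv2.imread('pics/top0.png')
E
```

```text
scene [ 1.00679254 -0.76436271  1.30534902] [-2.46530957  0.00506203  0.4752961 ] [[470.21829306   0.         257.31033213]
 [  0.         470.21829306 188.56094767]
 [  0.           0.           1.        ]] [0.05229555 0.         0.         0.         0.        ]
[array([0.037, 0.029, 0.321]), array([ 0.54 ,  0.118, -0.003]), array([ 1.142,  0.405, -0.746]), array([ 0.396, -0.544,  0.001])]
top [0.3812901  0.08776013 1.28690541] [-3.01174399  0.00549962 -1.57122509] [[407.52920133   0.         256.93524516]
 [  0.         407.52920133 199.22277648]
 [  0.           0.           1.        ]] [0.035482 0.       0.       0.       0.      ]
[array([0.871, 0.602, 0.016]), array([ 0.547,  0.098, -0.002]), array([ 0.238, -0.343, -0.001]), array([0.092, 0.567, 0.003])]
{'time': 0.1, 'joint_positions': array([ 1.24578704,  0.33386157,  0.03990159,  1.46618429, -0.01340202,
        1.34332831, -0.05850314]), 'qd': array([-0.00039846, -0.00035034,  0.00121597, -0.00125133,  0.00059372,
       -0.00157582,  0.00106567]), 'effort': array([ 4.93155167e-03, -6.60014105e+01,  1.37120951e+00, -4.06474400e+01,
        1.72331493e-02,  8.97247373e-03,  1.62665623e-05]), 'eef_pos': array([ 0.14540655, -0.63313133,  0.25549609]), 'orientation': array([-3.14008129e+00,  1.08783178e-04,  2.25763417e-01]), 'contact_force': array([ 0.65862519,  0.34404619, -0.09191277]), 'torque': array([0.00263973, 0.02360335, 0.0096374 ]), 'gripper_width': 0.08543853962646893} 0.025
```

View pics/top0.png

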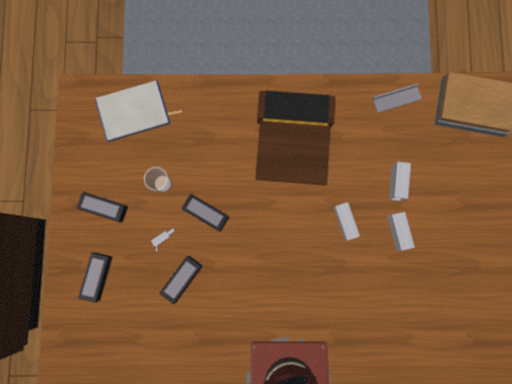

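View pics/scene0.png

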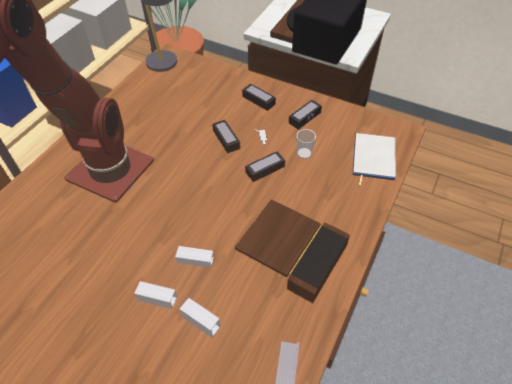

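The top view shows the leaf at (293,153) and three spacers at (347,221), (400,181) and (402,231). A flat grey bar at (397,98) is a decoy. The tumbler is at (157,180) and the headshell at (162,238). The case look-alikes are at (102,207), (205,212), (95,277) and (181,280). The one farthest to the robot's right (smallest y) is (205,212). Next I'll measure.

```bash
python3 - <<'E'
from h import *
for n in('top','scene'):
    P=np.load(f'pics/{n}0P.npy'); Z=P[...,2]; d=load(n+'0')
    m=((Z>0.012)&(Z<0.12)&(d['z_map']>0)&(P[...,0]>0.2)&(P[...,0]<0.95)&(abs(P[...,1])<0.75)).astype(np.uint8)
    k,l,s,c=cv2.connectedComponentsWithStats(m)
    print(n)
    for i in range(1,k):
        if s[i,4]<60: continue
        q=P[l==i]; zt=np.percentile(q[:,2],90); t=q[q[:,2]>zt-0.008]
        r=cv2.minAreaRect((t[:,:2]*1000).astype(np.float32))
        print(c[i].round(),'area',s[i,4],'ztop',np.round(np.median(t[:,2]),4),'c',np.round(r[0],1),'size',np.round(r[1],1),'ang',round(r[2],1))
d=load('top0');im=d['img'][:,:,::-1]
a=cv2.resize(im[150:260,320:440],None,fx=4,fy=4,interpolation=cv2.INTER_CUBIC)[:400]
b=cv2.resize(im[180:250,60:250],None,fx=4,fy=4,interpolation=cv2.INTER_CUBIC)
s=load('scene0')['img'][:,:,::-1]
e=cv2.resize(s[70:190,205:325],None,fx=3,fy=3,interpolation=cv2.INTER_CUBIC); g=cv2.resize(s[235:345,125:235],None,fx=3,fy=3,interpolation=cv2.INTER_CUBIC)
o=np.zeros((360,700,3),np.uint8);o[:360,:360]=e;o[:330,365:695]=g
cv2.imwrite('pics/crop1.png',o)
E
```

```text
top
[475. 104.] area 3868 ztop 0.0545 c [ 850.5 -593.5] size [214.7 153.8] ang 78.6
[132. 110.] area 2540 ztop 0.0157 c [838.5 498.7] size [150.1 209.9] ang 17.4
[396.  91.] area 114 ztop 0.0177 c [ 900.6 -354. ] size [  8.6 152.4] ang 16.0
[294. 136.] area 6754 ztop 0.065 c [736.6 -18.8] size [242.2 286.9] ang 85.0
[400. 181.] area 619 ztop 0.0553 c [ 601.1 -347.6] size [ 41.3 110. ] ang 82.8
[156. 179.] area 409 ztop 0.0936 c [598.7 396. ] size [70.3 68.7] ang 45.4
[102. 207.] area 883 ztop 0.04 c [522.4 576.1] size [140.5  56.2] ang 73.0
[205. 213.] area 843 ztop 0.0399 c [504.1 257.5] size [139.2  56.3] ang 59.0
[347. 221.] area 523 ztop 0.0356 c [ 477.3 -183. ] size [108.8  41.4] ang 18.1
[401. 231.] area 608 ztop 0.0456 c [ 446.9 -344.7] size [109.   42.2] ang 13.2
[161. 238.] area 157 ztop 0.0223 c [430.9 390.2] size [34.5 79.7] ang 50.0
[ 94. 277.] area 1046 ztop 0.0401 c [309.6 586.8] size [ 58.9 142.2] ang 75.8
[180. 279.] area 926 ztop 0.04 c [301.6 326.6] size [ 55.8 138.7] ang 54.3
scene
[259.  96.] area 453 ztop 0.0394 c [311.1 582.8] size [ 61.5 142.2] ang 78.9
[305. 113.] area 474 ztop 0.0395 c [525.5 573.5] size [143.1  60.5] ang 71.5
[226. 135.] area 492 ztop 0.0403 c [304.7 322.8] size [ 56.9 146.4] ang 55.1
[262. 136.] area 81 ztop 0.022 c [431.7 388.4] size [35.1 83.2] ang 50.4
[305. 142.] area 450 ztop 0.092 c [601.2 395.7] size [65.5 75.8] ang 24.3
[374. 155.] area 1322 ztop 0.0156 c [838.2 495.2] size [147.6 211.5] ang 17.1
[265. 165.] area 625 ztop 0.0402 c [506.5 254.6] size [139.2  60.5] ang 59.9
[294. 247.] area 6136 ztop 0.066 c [736.6 -19.5] size [242.4 283.9] ang 84.7
[194. 255.] area 532 ztop 0.0365 c [ 478.6 -181.6] size [111.   44.9] ang 16.5
[155. 294.] area 673 ztop 0.0458 c [ 446.2 -346.7] size [110.3  45.2] ang 13.8
[199. 316.] area 744 ztop 0.056 c [ 602.8 -349. ] size [ 44.8 114.4] ang 82.6
[295. 363.] area 94 ztop 0.0207 c [ 893.7 -334.4] size [  5.8 112.1] ang 17.1
```

View pics/crop1.png

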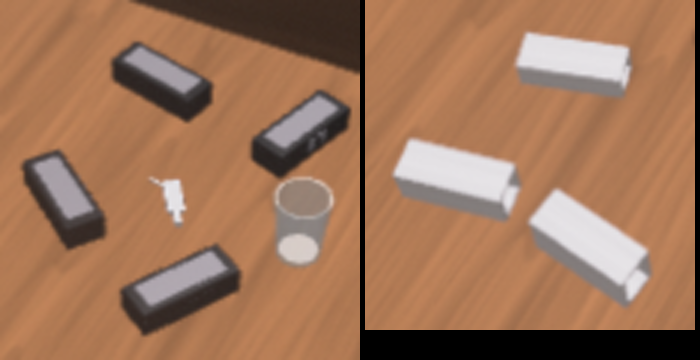

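The crop shows four upright cases; mine is the lower one at scene (265,165), top (205,213), y = 0.256. The 46 mm spacer is at scene (155,294), with its top measured at 0.0456–0.0458. The leaf frame needs a closer fit, and I'll compute the move to the spacer at the same time.

```bash
cat >> h.py <<'E'
def delta(pos,yaw,s=None):
    s=s or sense(); A=R.from_euler('xyz',s['orientation']); B=R.from_euler('xyz',[np.pi,0,yaw])
    print('t',round(s['time'],2),'p',s['eef_pos'].round(4),'rpy',s['orientation'].round(4),'w',round(s['gripper_width'],4),'F',s['contact_force'].round(1))
    print('cm',(A.inv().apply(np.array(pos)-s['eef_pos'])*100).round(2),'turn',(A.inv()*B).as_rotvec().round(3))
E
python3 - <<'E'
from h import *
for n in('top','scene'):
    P=np.load(f'pics/{n}0P.npy'); d=load(n+'0'); hsv=cv2.cvtColor(d['img'],cv2.COLOR_RGB2HSV)
    m=(abs(P[...,2]-0.0645)<0.008)&(np.hypot(P[...,0]-.73,P[...,1])<.25)
    q=P[m]
    for lim in(0.72,):
        t=q[q[:,0]<lim]
        # free edge: per y bin min x
        ys=np.arange(-.095,.085,.01); e=[]
        for y in ys:
            b=t[abs(t[:,1]-y)<.005]
            if len(b): e.append((y,b[:,0].min()))
        e=np.array(e); k=np.polyfit(e[:,0],e[:,1],1)
        xs=np.arange(.62,.76,.01);L=[];Rr=[]
        for x in xs:
            b=q[abs(q[:,0]-x)<.005]; L.append(b[:,1].max()); Rr.append(b[:,1].min())
        kl=np.polyfit(xs,L,1);kr=np.polyfit(xs,Rr,1)
        print(n,'edge x=',k,'left',kl,'right',kr, 'z',np.median(t[:,2]))
    
delta([0.4154,-0.3535,0.12],0.235)
E
```

```text
top edge x= [0.08197961 0.59487839] left [-0.08619133  0.15383003] right [-0.07955594 -0.07136947] z 0.06397477982901867
scene edge x= [0.08508566 0.59730179] left [-0.06073     0.13499714] right [-0.08233447 -0.07021788] z 0.06471603251840796
t 0.1 p [ 0.1454 -0.6331  0.2555] rpy [-3.1401e+00  1.0000e-04  2.2580e-01] w 0.0854 F [ 0.7  0.3 -0.1]
cm [ 32.58 -21.19  13.58] turn [-0.002  0.    -0.009]
```

{"fn": "apply_moves", "kwargs": {"increments": [[2.7,-1.77,1.1,0,0,0,8.5],[2.7,-1.77,1.1,0,0,0,8.5],[2.7,-1.77,1.1,0,0,0,8.5],[2.7,-1.77,1.1,0,0,0,8.5],[2.7,-1.77,1.1,0,0,0,8.5],[2.7,-1.77,1.1,0,0,0,8.5],[2.7,-1.77,1.1,0,0,0,8.5],[2.7,-1.77,1.1,0,0,0,8.5],[2.7,-1.77,1.1,0,0,0,8.5],[2.7,-1.77,1.1,0,0,0,8.5]]}}

```text
time: 0.93
eef_pos: [0.3697, -0.3991, 0.1456]
orientation: [-3.141, 0.0, 0.226]
contact_force: [0.3, 0.3, -0.2]
gripper_width: 0.085
```

{"fn": "apply_moves", "kwargs": {"increments": [[0,0,0,0,0,0,8.5],[0,0,0,0,0,0,8.5]]}}

```text
time: 1.1
eef_pos: [0.3701, -0.3984, 0.1454]
orientation: [-3.14, 0.001, 0.23]
contact_force: [-0.1, -0.2, 0.9]
gripper_width: 0.0849
```

```bash
python3 -c "
from h import *
delta([0.4154,-0.3535,0.10],0.235)"
```

```text
t 1.1 p [ 0.3701 -0.3984  0.1454] rpy [-3.1397e+00  6.0000e-04  2.3000e-01] w 0.0849 F [-0.1 -0.2  0.9]
cm [ 5.43 -3.33  4.54] turn [-0.002  0.001 -0.005]
```

{"fn": "apply_moves", "kwargs": {"increments": [[1.36,-0.83,1.13,0,0,0,8.5],[1.36,-0.83,1.13,0,0,0,8.5],[1.36,-0.83,1.13,0,0,0,8.5],[1.35,-0.83,1.13,0,0,0,8.5],[0,0,0,0,0,0,8.5],[0,0,0,0,0,0,8.5]]}}

```text
time: 1.6
eef_pos: [0.414, -0.3563, 0.1007]
orientation: [-3.141, 0.001, 0.226]
contact_force: [-0.7, 0.2, 0.6]
gripper_width: 0.0852
```

```bash
python3 -c "
from h import *
delta([0.4154,-0.3535,0.036],0.235)
d=grab('top','t1'); e=grab('scene','s1')
o=np.zeros((480,800,3),np.uint8)
o[:,:400]=cv2.resize(d['img'][170:290,350:450,::-1],(400,480)); o[:,400:]=cv2.resize(e['img'][220:340,110:210,::-1],(400,480)); cv2.imwrite('pics/crop2.png',o)"
```

```text
t 1.6 p [ 0.414  -0.3563  0.1007] rpy [-3.1408e+00  1.0000e-03  2.2590e-01] w 0.0852 F [-0.7  0.2  0.6]
cm [ 0.21 -0.23  6.47] turn [-0.001  0.001 -0.009]
```

View pics/crop2.png

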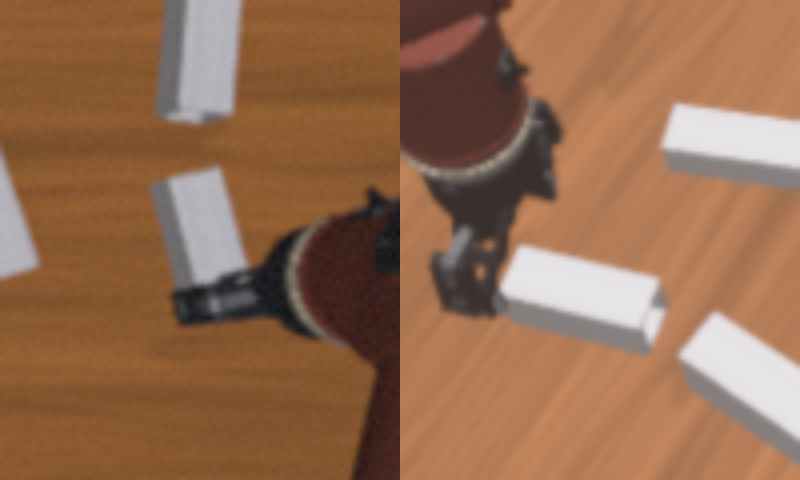

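The gripper sits over the spacer's near end (crop left, 240,290), as planned, so I'm descending.

{"fn": "apply_moves", "kwargs": {"increments": [[0.2,-0.25,1.6,0,0,-0.009,8.5],[0,0,1.6,0,0,0,8.5],[0,0,1.6,0,0,0,8.5],[0,0,1.2,0,0,0,8.5],[0,0,0.4,0,0,0,8.5],[0,0,0,0,0,0,8.5],[0,0,0,0,0,0,3.0],[0,0,0,0,0,0,3.0],[0,0,0,0,0,0,3.0],[0,0,0,0,0,0,3.0]]}}

```text
time: 2.53
eef_pos: [0.4164, -0.3536, 0.0381]
orientation: [3.14, -0.001, 0.235]
contact_force: [-9.2, 4.3, 19.9]
gripper_width: 0.0394
```

{"fn": "apply_moves", "kwargs": {"increments": [[0,0,0,0,0,0,3.0],[0,0,0,0,0,0,3.0],[0,0,0,0,0,0,3.0],[0,0,0,0,0,0,3.0]]}}

```text
time: 2.87
eef_pos: [0.4165, -0.3537, 0.0381]
orientation: [3.14, -0.001, 0.235]
contact_force: [-0.0, 0.2, 6.8]
gripper_width: 0.039
```

{"fn": "apply_moves", "kwargs": {"increments": [[0,0,-1.0,0,0,0,3.0],[0,0,-2.0,0,0,0,3.0],[0,0,-2.0,0,0,0,3.0],[0,0,-2.0,0,0,0,3.0],[0,0,0,0,0,0,3.0],[0,0,0,0,0,0,3.0]]}}

```text
time: 3.37
eef_pos: [0.4163, -0.3534, 0.1081]
orientation: [3.14, -0.001, 0.235]
contact_force: [-1.0, -0.2, -3.5]
gripper_width: 0.0393
```

```bash
python3 -c "
from h import *
delta([0.4799,0.0022,0.108],-0.084)"
```

```text
t 3.37 p [ 0.4163 -0.3534  0.1081] rpy [ 3.1399e+00 -1.1000e-03  2.3480e-01] w 0.0393 F [-1.  -0.2 -3.5]
cm [ 1.446e+01 -3.311e+01 -3.000e-02] turn [ 0.001 -0.001  0.319]
```

{"fn": "apply_moves", "kwargs": {"increments": [[1.2,-2.75,0,0,0,0,3.0],[1.2,-2.75,0,0,0,0,3.0],[1.2,-2.75,0,0,0,0,3.0],[1.2,-2.75,0,0,0,0,3.0],[1.2,-2.75,0,0,0,0,3.0],[1.2,-2.75,0,0,0,0,3.0],[1.2,-2.75,0,0,0,0,3.0],[1.2,-2.75,0,0,0,0,3.0],[1.2,-2.75,0,0,0,0,3.0],[1.2,-2.75,0,0,0,0,3.0]]}}

```text
time: 4.2
eef_pos: [0.4676, -0.0562, 0.1059]
orientation: [-3.141, 0.002, 0.235]
contact_force: [0.5, -0.2, -1.9]
gripper_width: 0.0394
```

{"fn": "apply_moves", "kwargs": {"increments": [[1.2,-2.75,0,0,0,0,3.0],[1.2,-2.75,0,0,0,0,3.0],[0,0,0,0,0,0.1,3.0],[0,0,0,0,0,0.1,3.0],[0,0,0,0,0,0.1,3.0],[0,0,0,0,0,0.02,3.0],[0,0,0,0,0,0,3.0],[0,0,0,0,0,0,3.0]]}}

```text
time: 4.87
eef_pos: [0.4787, 0.0013, 0.1065]
orientation: [-3.142, 0.001, -0.082]
contact_force: [0.2, -0.4, -1.8]
gripper_width: 0.0391
```

```bash
python3 -c "
from h import *
delta([0.4799,0.0022,0.050],-0.084)"
```

```text
t 4.87 p [0.4787 0.0013 0.1065] rpy [-3.1415e+00  1.2000e-03 -8.2300e-02] w 0.0391 F [ 0.2 -0.4 -1.8]
cm [ 0.12 -0.1   5.65] turn [-0.     0.001  0.002]
```

{"fn": "apply_moves", "kwargs": {"increments": [[0.1,-0.1,2.0,0,0,0,3.0],[0,0,2.0,0,0,0,3.0],[0,0,1.6,0,0,0,3.0],[0,0,0.5,0,0,0,3.0],[0,0,0,0,0,0,3.0],[0,0,0,0,0,0,3.0]]}}

```text
time: 5.37
eef_pos: [0.4804, 0.0023, 0.0465]
orientation: [-3.141, 0.0, -0.084]
contact_force: [-0.3, 0.1, -1.6]
gripper_width: 0.0391
```

```bash
python3 -c "
from h import *
delta([0.4799,0.0022,0.0385],-0.084)
E0=np.array([.5955,-.0075]);yw=-.084;C=np.array([[np.cos(yw),np.sin(yw)],[-np.sin(yw),np.cos(yw)]])
for n in('top','scene'):
    d=grab(n,n[0]+'2');P=cloud(d);img=d['img'].astype(int)
    q=P.reshape(-1,3);xy=(q[:,:2]-E0)@C.T
    br=(img.min(-1)>120).ravel()
    m=br&(xy[:,0]>-.16)&(xy[:,0]<-.01)&(abs(xy[:,1])<.04)&(q[:,2]>.035)&(q[:,2]<.07)
    X=xy[m];z=q[m,2];print(n,m.sum(),'x',X[:,0].min().round(4),X[:,0].max().round(4),'y',X[:,1].min().round(4),X[:,1].max().round(4),'z',np.median(z).round(4),'zfit',np.polyfit(X[:,0],z,1).round(4))
    r=cv2.minAreaRect((X*1000).astype(np.float32));print(r)
o=np.zeros((480,800,3),np.uint8)
t=load('t2')['img'];s=load('s2')['img']
o[:,:400]=cv2.resize(t[130:250,240:340,::-1],(400,480)); o[:,400:]=cv2.resize(s[180:300,180:280,::-1],(400,480)); cv2.imwrite('pics/crop3.png',o)"
```

```text
t 5.37 p [0.4804 0.0023 0.0465] rpy [-3.1413e+00  1.0000e-04 -8.4300e-02] w 0.0391 F [-0.3  0.1 -1.6]
cm [-0.05  0.01  0.8 ] turn [-0.  0. -0.]Traceback (most recent call last):
  File "<string>", line 10, in <module>
    X=xy[m];z=q[m,2];print(n,m.sum(),'x',X[:,0].min().round(4),X[:,0].max().round(4),'y',X[:,1].min().round(4),X[:,1].max().round(4),'z',np.median(z).round(4),'zfit',np.polyfit(X[:,0],z,1).round(4))
                                         ~~~~~~~~~~^^
    return umr_minimum(a, axis, None, out, keepdims, initial, where)
ValueError: zero-size array to reduction operation minimum which has no identity
```

```bash
cat >> h.py <<'E'
E0=np.array([.5955,-.0075]);yw=-.084;C=np.array([[np.cos(yw),np.sin(yw)],[-np.sin(yw),np.cos(yw)]])
def spacer(n,f,zl=(.035,.07),xl=(-.17,.0)):
    d=grab(n,f);P=cloud(d);img=d['img'].astype(int)
    q=P.reshape(-1,3);xy=(q[:,:2]-E0)@C.T
    br=((img.min(-1)>90)&(np.ptp(img,axis=-1)<40)).ravel()
    m=br&(xy[:,0]>xl[0])&(xy[:,0]<xl[1])&(abs(xy[:,1])<.05)&(q[:,2]>zl[0])&(q[:,2]<zl[1])
    print(n,m.sum())
    if m.sum()<20: return
    X=xy[m];z=q[m,2];print('xmax',X[:,0].max().round(4),'z',np.median(z).round(4),'zfit',np.polyfit(X[:,0],z,1).round(4))
    r=cv2.minAreaRect((X*1000).astype(np.float32));print(np.round(r[0],1),np.round(r[1],1),round(r[2],1))
E
python3 -c "
from h import *
spacer('top','t2');spacer('scene','s2')
o=np.zeros((480,800,3),np.uint8)
t=load('t2')['img'];s=load('s2')['img']
o[:,:400]=cv2.resize(t[130:250,240:340,::-1],(400,480)); o[:,400:]=cv2.resize(s[180:300,180:280,::-1],(400,480)); cv2.imwrite('pics/crop3.png',o)"
```

```text
top 0
scene 360
xmax -0.0256 z 0.0549 zfit [-0.0256  0.0516]
[-73.3  -4.2] [ 56.3 100.1] 79.2
```

View pics/crop3.png

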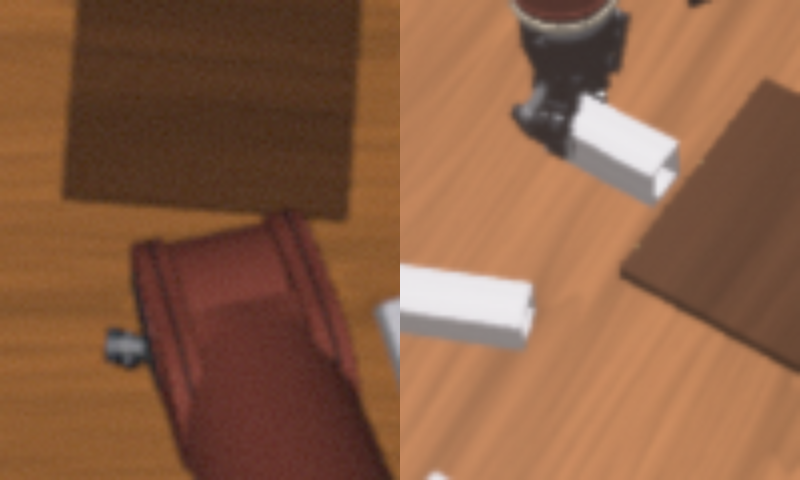

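The scene view shows the spacer held square in front of the leaf edge (crop right, 625,150). Its top is at 0.0545, so it's about 8 mm off the desk, which agrees with the TCP height. Lowering it now.

{"fn": "apply_moves", "kwargs": {"increments": [[0,0,0.4,0,0,0,3.0],[0,0,0.3,0,0,0,3.0],[0,0,0.1,0,0,0,3.0],[0,0,0,0,0,0,3.0],[0,0,0,0,0,0,3.0]]}}

```text
time: 5.93
eef_pos: [0.4803, 0.0022, 0.0382]
orientation: [3.142, 0.0, -0.085]
contact_force: [-0.5, 1.2, -0.4]
gripper_width: 0.0394
```

{"fn": "apply_moves", "kwargs": {"increments": [[0.5,0,-0.05,0,0,0,3.0],[1.0,0,0,0,0,0,3.0],[1.0,0,0,0,0,0,3.0],[1.0,0,0,0,0,0,3.0],[0.5,0,0,0,0,0,3.0],[0,0,0,0,0,0,3.0]]}}

```text
time: 6.43
eef_pos: [0.5217, -0.0012, 0.0386]
orientation: [-3.141, -0.001, -0.086]
contact_force: [0.2, 1.2, -2.5]
gripper_width: 0.0391
```

```bash
python3 -c "
from h import *
s=sense();print((C@(s['eef_pos'][:2]-E0)).round(4),s['eef_pos'],s['contact_force'])
spacer('scene','s3')"
```

```text
[-0.074   0.0001] [ 0.52172457 -0.00121598  0.03855253] [ 0.18705784  1.24249161 -2.50876496]
scene 254
xmax -0.0009 z 0.0464 zfit [-0.0217  0.0454]
[-44.5  -3.8] [53.8 83.6] 81.9
```

{"fn": "apply_moves", "kwargs": {"increments": [[0.8,0,0,0,0,0,3.0],[1.0,0,0,0,0,0,3.0],[1.0,0,0,0,0,0,3.0],[1.0,0,0,0,0,0,3.0],[0.5,0,0,0,0,0,3.0],[0,0,0,0,0,0,3.0],[0,0,0.1,0,0,0,3.0],[0,0,0,0,0,0,3.0]]}}

```text
time: 7.15
eef_pos: [0.5636, -0.0048, 0.0381]
orientation: [-3.141, -0.001, -0.085]
contact_force: [2.6, 0.2, 1.1]
gripper_width: 0.0393
```

```bash
python3 -c "
from h import *
s=sense();print((C@(s['eef_pos'][:2]-E0)).round(4),s['eef_pos'],s['contact_force'])
d=grab('scene','s4');P=cloud(d)
xy=(P[...,:2]-E0)@C.T;m=(xy[...,0]>.01)&(xy[...,0]<.18)&(abs(xy[...,1])<.1)&(abs(P[...,2]-.0645)<.02)
print(np.polyfit(xy[m][:,0],P[m][:,2],1))
cv2.imwrite('pics/crop4.png',cv2.resize(d['img'][150:300,170:350,::-1],(720,600)))"
```

```text
[-0.032  0.   ] [ 0.56357336 -0.00479961  0.03812369] [2.64518878 0.16843872 1.08495272]
[0.00117806 0.06473233]
```

View pics/crop4.png

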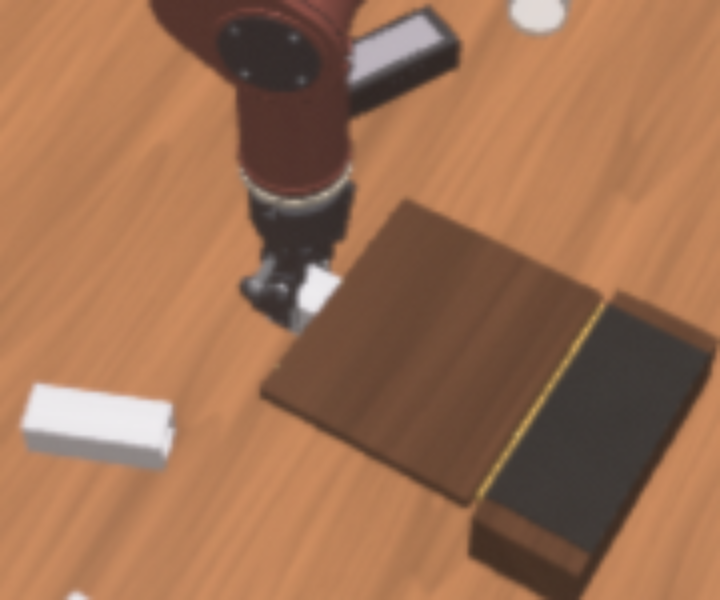

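The spacer is in under the edge (crop 320,295) and the leaf is level (slope 0.001). Releasing and backing up.

{"fn": "apply_moves", "kwargs": {"increments": [[0,0,0,0,0,0,5.0],[0,0,0,0,0,0,7.5],[0,0,0,0,0,0,7.5],[0,0,0,0,0,0,7.5],[0,0,0,0,0,0,7.5],[0,0,0,0,0,0,7.5]]}}

```text
time: 7.7
eef_pos: [0.5629, -0.0048, 0.0376]
orientation: [-3.142, 0.0, -0.085]
contact_force: [0.2, 0.0, -0.2]
gripper_width: 0.0747
```

{"fn": "apply_moves", "kwargs": {"increments": [[0,0,-1,0,0,0,7.5],[0,0,-2,0,0,0,7.5],[0,0,-3,0,0,0,8.5],[-1,0,-3,0,0,0,8.5],[-2,-1,-3,0,0,0,8.5],[-2,-4,0,0,0,0,8.5],[-1,-4,0,0,0,0,8.5],[0,-4,0,0,0,0,8.5],[0,-4,0,0,0,0,8.5],[0,0,0,0,0,0,8.5]]}}

```text
time: 8.53
eef_pos: [0.5177, 0.176, 0.1594]
orientation: [-3.137, -0.002, -0.076]
contact_force: [-1.7, 0.4, -0.4]
gripper_width: 0.0849
```

```bash
python3 -c "
from h import *
spacer('top','t5',zl=(.038,.055),xl=(-.17,.01));spacer('scene','s5',zl=(.04,.052),xl=(-.17,.01))
delta([0.505,0.256,0.12],1.037)"
```

```text
top 240
xmax 0.0 z 0.0456 zfit [0.0131 0.0461]
[-28.1   1.1] [39.9 56.6] 89.3
scene 162
xmax -0.007 z 0.0461 zfit [0.0338 0.047 ]
[-31.3  -0.3] [46.9 49. ] 89.2
t 8.63 p [0.5184 0.1689 0.1583] rpy [-3.1409e+00 -3.0000e-04 -8.1300e-02] w 0.0848 F [ 0.4 -0.4  0.3]
cm [-2.05 -8.57  3.84] turn [-0.000e+00 -1.000e-03 -1.118e+00]
```

The top view gives the spacer's outer part as 56.6 × 39.9 mm, so its centre is about 1.5 mm outside the edge, 1 mm off the middle, and square. Now the case.

{"fn": "apply_moves", "kwargs": {"increments": [[0,0,0,0,0,-0.112,8.5],[0,0,0,0,0,-0.112,8.5],[0,0,0,0,0,-0.112,8.5],[0,0,0,0,0,-0.112,8.5],[0,0,0,0,0,-0.112,8.5],[0,0,0,0,0,-0.112,8.5],[0,0,0,0,0,-0.112,8.5],[0,0,0,0,0,-0.112,8.5],[0,0,0,0,0,-0.112,8.5],[0,0,0,0,0,-0.11,8.5]]}}

```text
time: 9.47
eef_pos: [0.5191, 0.1648, 0.1579]
orientation: [3.141, 0.001, 1.036]
contact_force: [0.4, -0.4, -0.4]
gripper_width: 0.085
```

```bash
python3 -c "
from h import *
delta([0.505,0.256,0.10],1.037)"
```

```text
t 9.47 p [0.5191 0.1648 0.1579] rpy [3.1411e+00 9.0000e-04 1.0359e+00] w 0.085 F [ 0.4 -0.4 -0.4]
cm [ 7.13 -5.86  5.78] turn [ 0.001  0.001 -0.001]
```

{"fn": "apply_moves", "kwargs": {"increments": [[1.78,-1.47,0.5,0,0,0,8.5],[1.78,-1.47,0.5,0,0,0,8.5],[1.78,-1.47,1.0,0,0,0,8.5],[1.78,-1.47,1.8,0,0,0,8.5],[0,0,2.0,0,0,0,8.5],[0,0,0,0,0,0,8.5],[0,0,0,0,0,0,8.5]]}}

```text
time: 10.05
eef_pos: [0.5047, 0.2561, 0.0992]
orientation: [-3.141, 0.002, 1.031]
contact_force: [0.1, -0.3, 0.1]
gripper_width: 0.085
```

```bash
python3 -c "
from h import *
delta([0.505,0.256,0.033],1.037)
d=grab('top','t6'); e=grab('scene','s6')
o=np.zeros((480,800,3),np.uint8)
o[:,:400]=cv2.resize(d['img'][150:270,150:250,::-1],(400,480)); o[:,400:]=cv2.resize(e['img'][100:220,215:315,::-1],(400,480)); cv2.imwrite('pics/crop5.png',o)"
```

```text
t 10.05 p [0.5047 0.2561 0.0992] rpy [-3.1409e+00  2.5000e-03  1.0312e+00] w 0.085 F [ 0.1 -0.3  0.1]
cm [0.02 0.03 6.62] turn [-0.001  0.002 -0.006]
```

View pics/crop5.png

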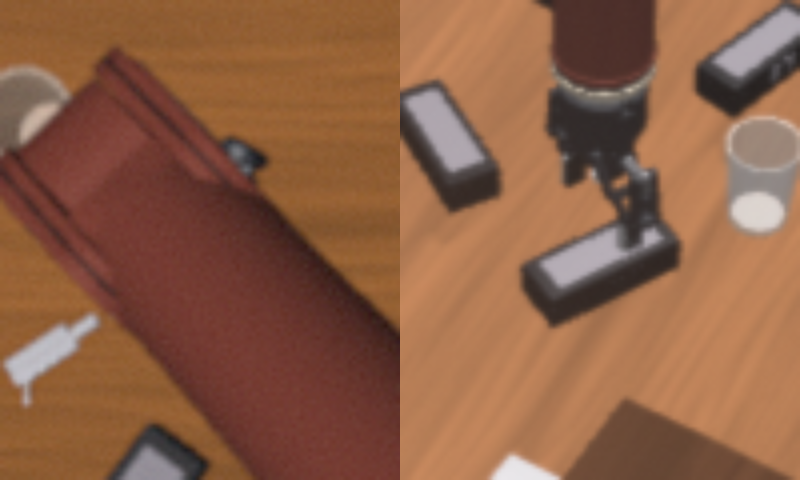

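The gripper is centred over the chosen case (crop right, 600,260), clear of the tumbler. Descending to grip.

{"fn": "apply_moves", "kwargs": {"increments": [[0,0,1.5,0,0,-0.005,8.5],[0,0,1.5,0,0,0,8.5],[0,0,1.5,0,0,0,8.5],[0,0,1.4,0,0,0,8.5],[0,0,0.5,0,0,0,8.5],[0,0,0,0,0,0,8.5],[0,0,0,0,0,0,5.0],[0,0,0,0,0,0,5.0],[0,0,0,0,0,0,5.0],[0,0,0,0,0,0,5.0]]}}

```text
time: 10.98
eef_pos: [0.5059, 0.2583, 0.0371]
orientation: [3.14, -0.002, 1.037]
contact_force: [-0.4, -1.1, 4.9]
gripper_width: 0.0549
```

{"fn": "apply_moves", "kwargs": {"increments": [[0,0,0,0,0,0,5.0],[0,0,0,0,0,0,5.0],[0,0,-0.5,0,0,0,5.0],[0,0,-1.5,0,0,0,5.0],[0,0,-3,0,0,0,5.0],[0,0,-3,0,0,0,5.0],[0,0,-3,0,0,0,5.0],[0,0,-2,0,0,0,5.0],[0,0,0,0,0,0,5.0],[0,0,0,0,0,0,5.0]]}}

```text
time: 11.82
eef_pos: [0.505, 0.2582, 0.1663]
orientation: [3.14, -0.001, 1.038]
contact_force: [0.5, -0.9, -5.7]
gripper_width: 0.0547
```

```bash
python3 -c "
from h import *
delta([0.690,-0.0155,0.16],1.037)"
```

```text
t 11.82 p [0.505  0.2582 0.1663] rpy [ 3.1403e+00 -1.0000e-03  1.0377e+00] w 0.0547 F [ 0.5 -0.9 -5.7]
cm [-14.17  29.84   0.65] turn [ 0.001 -0.001  0.001]
```

{"fn": "apply_moves", "kwargs": {"increments": [[-0.6,1.3,0,0,0,0,5.0],[-1.0,2.1,0,0,0,0,5.0],[-1.0,2.1,0,0,0,0,5.0],[-1.0,2.1,0,0,0,0,5.0],[-1.0,2.1,0,0,0,0,5.0],[-1.0,2.1,0,0,0,0,5.0],[-1.0,2.1,0,0,0,0,5.0],[-1.0,2.1,0,0,0,0,5.0],[-0.8,1.7,0,0,0,0,5.0],[-0.6,1.3,0,0,0,0,5.0]]}}

```text
time: 12.65
eef_pos: [0.6224, 0.0815, 0.163]
orientation: [-3.139, 0.003, 1.036]
contact_force: [-0.5, 0.7, -5.4]
gripper_width: 0.055
```

{"fn": "apply_moves", "kwargs": {"increments": [[-0.6,1.3,0,0,0,0,5.0],[-0.6,1.3,0,0,0,0,5.0],[-0.6,1.3,0,0,0,0,5.0],[-0.6,1.3,0,0,0,0,5.0],[-0.6,1.3,0,0,0,0,5.0],[-0.6,1.3,0,0,0,0,5.0],[-0.6,1.3,0,0,0,0,5.0],[-0.4,0.9,0,0,0,0,5.0],[0,0,0,0,0,0,5.0],[0,0,0,0,0,0,5.0]]}}

```text
time: 13.48
eef_pos: [0.6855, -0.0067, 0.1654]
orientation: [-3.141, -0.0, 1.037]
contact_force: [-1.2, 0.1, -4.5]
gripper_width: 0.055
```

```bash
python3 -c "
from h import *
delta([0.690,-0.0155,0.1016],1.037)
d=grab('scene','s7')
cv2.imwrite('pics/crop6.png',cv2.resize(d['img'][150:300,190:370,::-1],(720,600)))"
```

```text
t 13.48 p [ 0.6855 -0.0067  0.1654] rpy [-3.1409e+00 -2.0000e-04  1.0369e+00] w 0.055 F [-1.2  0.1 -4.5]
cm [-0.53  0.84  6.37] turn [-0.001 -0.    -0.   ]
```

View pics/crop6.png

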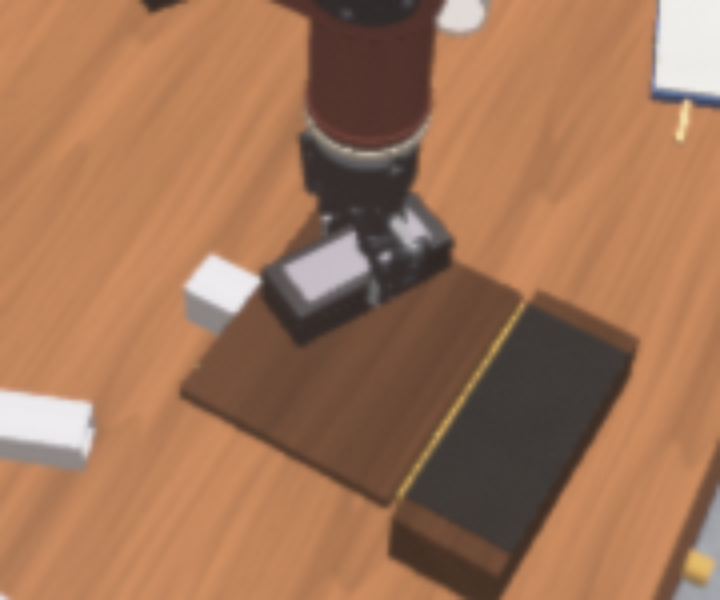

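The case is level above the leaf (crop 360,270), with the spacer in place at (220,290). Lowering gently.

{"fn": "apply_moves", "kwargs": {"increments": [[-0.25,0.4,1.0,0,0,0,5.0],[-0.25,0.4,1.0,0,0,0,5.0],[0,0,1.0,0,0,0,5.0],[0,0,1.0,0,0,0,5.0],[0,0,1.0,0,0,0,5.0],[0,0,0.6,0,0,0,5.0],[0,0,0.3,0,0,0,5.0],[0,0,0,0,0,0,5.0],[0,0,0,0,0,0,5.0]]}}

```text
time: 14.28
eef_pos: [0.6899, -0.0146, 0.1068]
orientation: [3.141, -0.0, 1.038]
contact_force: [0.4, -0.3, -4.5]
gripper_width: 0.0548
```

{"fn": "apply_moves", "kwargs": {"increments": [[0,0,0.1,0,0,0,5.0],[0,0,0.1,0,0,0,5.0],[0,0,0.1,0,0,0,5.0],[0,0,0.1,0,0,0,5.0],[0,0,0,0,0,0,5.0]]}}

```text
time: 14.7
eef_pos: [0.6897, -0.0148, 0.1025]
orientation: [-3.141, 0.0, 1.038]
contact_force: [0.1, -0.6, -5.1]
gripper_width: 0.0547
```

{"fn": "apply_moves", "kwargs": {"increments": [[0,0,0.05,0,0,0,5.0],[0,0,0.05,0,0,0,5.0],[0,0,0.05,0,0,0,5.0],[0,0,0.05,0,0,0,5.0],[0,0,0,0,0,0,5.0],[0,0,0,0,0,0,5.0]]}}

```text
time: 15.2
eef_pos: [0.6898, -0.0148, 0.1009]
orientation: [3.142, 0.0, 1.038]
contact_force: [-3.3, -1.2, 0.6]
gripper_width: 0.0551
```

Full weight is off the gripper, so the case is on the leaf. Releasing it.

{"fn": "apply_moves", "kwargs": {"increments": [[0,0,0,0,0,0,5.7],[0,0,0,0,0,0,6.2],[0,0,0,0,0,0,7.0],[0,0,0,0,0,0,8.5],[0,0,0,0,0,0,8.5],[0,0,0,0,0,0,8.5]]}}

```text
time: 15.7
eef_pos: [0.69, -0.0147, 0.1008]
orientation: [3.141, -0.0, 1.038]
contact_force: [0.4, -0.9, -0.1]
gripper_width: 0.085
```

{"fn": "apply_moves", "kwargs": {"increments": [[0,0,-0.5,0,0,0,8.5],[0,0,-1.5,0,0,0,8.5],[0,0,-2.5,0,0,0,8.5],[0,0,-2.5,0,0,0,8.5],[0,0,-2.5,0,0,0,8.5],[2,-3,0,0,0,0,8.5],[2,-3,0,0,0,0,8.5],[2,-3,0,0,0,0,8.5],[2,-3,0,0,0,0,8.5],[2,-3,0,0,0,0,8.5]]}}

```text
time: 16.53
eef_pos: [0.6108, 0.1491, 0.1974]
orientation: [3.14, -0.001, 1.038]
contact_force: [1.1, 1.0, 0.7]
gripper_width: 0.0853
```

{"fn": "apply_moves", "kwargs": {"increments": [[2,-3,0,0,0,0,8.5],[2,-3,0,0,0,0,8.5],[0,0,0,0,0,0,8.5],[0,0,0,0,0,0,8.5],[0,0,0,0,0,0,8.5]]}}

```text
time: 16.95
eef_pos: [0.5805, 0.2123, 0.1968]
orientation: [3.14, -0.0, 1.038]
contact_force: [1.0, -0.8, -1.6]
gripper_width: 0.085
```

```bash
python3 -c "
from h import *
spacer('top','t8',zl=(.038,.055),xl=(-.17,.01));spacer('scene','s8',zl=(.04,.052),xl=(-.17,.01))
for f in('t8','s8'):
    d=load(f);P=cloud(d);xy=(P[...,:2]-E0)@C.T
    m=(xy[...,0]>.01)&(xy[...,0]<.18)&(abs(xy[...,1])<.1)
    l=m&(abs(P[...,2]-.0645)<.008);print('leaf',np.polyfit(xy[l][:,0],P[l][:,2],1).round(4))
    c=m&(abs(P[...,2]-.1045)<.008);q=P[c];r=cv2.minAreaRect((xy[c]*1000).astype(np.float32));A=np.c_[xy[c],np.ones(c.sum())]
    print('case',np.round(r[0],1),np.round(r[1],1),'plane',np.linalg.lstsq(A,q[:,2],rcond=None)[0].round(4))
    for nm,x,y,zmin in(('low',.478,-.182,.03),('high',.602,-.348,.05),('tumb',.6,.396,.085),('head',.431,.39,.015)):
        k=(np.hypot(P[...,0]-x,P[...,1]-y)<.09)&(P[...,2]>zmin)&(P[...,2]<.11)
        if k.sum()>10: print(nm,np.round(cv2.minAreaRect((P[k][:,:2]*1000).astype(np.float32))[0],1))
delta([.5,.3,.2],1.037)
o=np.zeros((384,800,3),np.uint8);o[:,:400]=cv2.resize(load('t8')['img'][80:260,150:340,::-1],(400,384));o[:,400:]=cv2.resize(load('s8')['img'][120:310,190:370,::-1],(400,384));cv2.imwrite('pics/crop7.png',o)"
```

```text
top 244
xmax -0.0004 z 0.0458 zfit [0.0089 0.046 ]
[-28.4   0. ] [42.  56.2] 89.7
scene 167
xmax -0.0054 z 0.046 zfit [0.0338 0.0471]
[-30.8  -1. ] [43.8 50. ] 88.5
leaf [0.0122 0.0617]
case [90.7 -0.4] [142.4  58.2] plane [ 0.0224 -0.006   0.1009]
low [ 477.3 -182.7]
high [ 600.5 -346.8]
tumb [599.2 396.5]
head [430.9 390.7]
leaf [0.0132 0.0625]
case [94.1 -2.7] [141.   58.8] plane [-0.0063  0.0056  0.1041]
low [ 478.8 -181.8]
high [ 601.8 -349.5]
tumb [601.1 396.4]
head [430.5 389.1]
t 17.05 p [0.5809 0.211  0.1961] rpy [3.1407e+00 1.0000e-04 1.0356e+00] w 0.085 F [-0.  -1.  -0.6]
cm [  3.52 -11.5   -0.4 ] turn [ 0.001  0.    -0.001]
```

View pics/crop7.png

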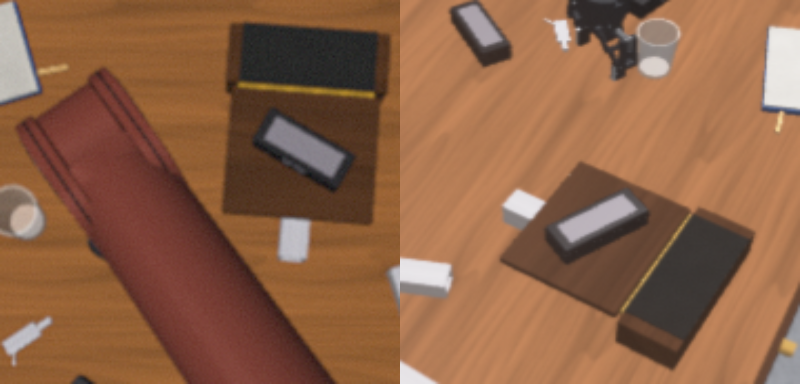

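Both views show the case flat on the middle of the leaf and the spacer standing under its edge. Sag is about 0.013 rad, the bystanders haven't moved, and the arm is clear of everything. Handing in.

```bash
python3 -c "
from h import *
job_done()"
```

```text
the job is handed in; nothing more can be done
```

The job is done and handed in at about 17 s of the 64 s allowed; no verdict is reported. I stood the 46 mm spacer under the middle of the leaf's free edge and let go. I then set the rightmost case gently on the middle of the leaf, and moved the arm clear.

My last checks, from both cameras:

| Check | Measured | Limit |
|---|---|---|
| Spacer centre from the free edge | about 1.5 mm outside it | 35 mm |
| Spacer centre from the edge's middle | within about 1 mm | 30 mm |
| Spacer squareness | within about 0.03 rad | 0.2 rad |
| Case from the leaf's middle | within about 5 mm | 40 mm |
| Case tilt | about 0.02 rad or less | 0.1 rad |
| Leaf sag | about 0.013 rad | 0.03 rad |
| Other spacers, tumbler and headshell | moved less than about 3 mm | 30 mm |

- **Sag:** it matches the 2.5 mm gap between the 46 mm spacer and the leaf's underside.
- **Disagreement between the cameras:** they gave case tilts along the stand's x axis of +0.022 and −0.006 rad, and case positions about 4 mm apart. Both are far inside the limits.
- **Weak spacer reading:** the scene camera's fit of the spacer top was noisy, with an apparent slope of 0.034 against 0.009 from the top camera. I put that down to stray edge pixels.

No check failed.

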